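# Unlock the specimen cassette, pinch its catches and hold it lifted out of its dock

### The job

Take the specimen cassette out of its dock: first slide the lock plate by its upright grip until the notch in the plate is centred over the metal tab on the end of the cassette, then leave the plate there, squeeze the cassette's two side catches together with the fingers so that they let go, and lift the cassette straight up, level, until its bottom is at least 10 cm above the bench. Finish while still holding it there, still and level above the dock, with both catches squeezed; do not put it down, and leave the things lying round about where they are.

Things in the scene. Friction and masses are not known exactly. Their poses are not given: they have to be found in the camera images.
- dock: Fixed aluminium dock, base 100 (x) x 164 (y) x 6 mm, y = -102 to +62. Origin on the bench under the cassette's centre, z up. The cassette stands on the base between guides 18 mm high, 1.5 mm play. On the +x and -x sides hooked brackets (|x| 28 to 41, y within 15, top 26 mm above the bench) hold down the catches' noses. At the -y end a rail 25 mm high carries the lock plate.
- lock (a joint): Lock plate's position along dock +x, m, 0 to 0.060; starts 0 to 0.012. At 0.035 its notch is centred over the tab; within 5 mm of that the cassette is free to rise, elsewhere the plate covers the tab. About 2 N friction; stays where left. Steel plate 94 mm long in x, 3 mm thick, top 31 mm above the bench, notch 26 mm wide in the middle of the edge facing the cassette (tab 12 mm wide).
- lock_grip (a point): Centre of the top face of the lock plate's black upright grip, 65 mm above the bench. The grip is 16 mm (dock x) x 24 mm (dock y), 34 mm tall above the plate, at dock y = -86 mm, in line with the notch; it moves with the plate along dock x.
- cassette: Loose grey cassette, about 0.32 kg, 38 (x) x 104 (y) x 60 mm high, axes as the dock's. Origin at the centre of its underside, 6 mm above the bench at the start. Two cups 22 mm high, each with a round specimen fixed in it, at y = +32 and -32; between them a pillar 26 x 28 mm, 60 high, with a catch on its +x and -x side; steel tab on the -y end (y = -51 to -67, z = 14 to 19 mm).
- pinch_point (a point): Point midway between the catches' paddles, 46 mm above the cassette's underside (52 mm above the bench at the start): pinch here along cassette x. Paddles: black, outer faces at x = +26 and -26 mm (52 mm across free, 38 mm fully squeezed), 22 mm wide in y, tops 58 mm above the underside. Above the brackets the space beside them is free.
- catch_far (a joint): Inward travel of the catch on the cassette's +x side, m: 0 free (hooked under the bracket), 0.007 fully squeezed; safely clear beyond 0.0055. Sprung outward, about 2 N at 0 and 6 N at full travel.
- catch_near (a joint): The same for the catch on the cassette's -x side.
- ref_block_0: round steel reference block, 64 mm diameter, 16 mm thick, lying flat; bystander
- loupe: black stand loupe, 37 mm diameter, 34 mm tall; bystander
- rebar_coupon: cut piece of ribbed bar, 85 mm long, 18 mm thick, lying beside the dock; bystander
- flat_coupon_1: flat steel sample, 20 x 55 x 12 mm, lying behind the dock; bystander

How it is judged:
On the way, in this order (a step that is already met when the one before it is completed fails the run):
1. the lock plate's notch is over the tab and the plate at rest, the cassette still seated in the dock (value of joint lock between 0.03 and 0.04 m and velocity of joint lock between -0.01 and 0.01 m/s and z of cassette in the frame of dock below 0.012 m), for 0.2 s.
2. both side catches are squeezed in by the fingers, the cassette still in the dock (value of joint lock between 0.03 and 0.04 m and value of joint each of catch_far, catch_near above 0.005 m and contact force between the fingers and cassette above 3 N and z of cassette in the frame of dock below 0.025 m), for 0.1 s.
At the end, for the whole second after the job is handed in: Fingers hold the cassette by both catches (each in over 5 mm), underside over 95 mm above the bench, within 60 mm of straight above its place, tilted under 10 degrees, under 30 mm/s, not touching the dock; lock plate within 5 mm of notch-over-tab (height (world z) of cassette above 0.095 m and horizontal distance between cassette and dock below 0.06 m and angle between cassette's own z axis and vertical below 0.17 rad and linear speed of cassette below 0.03 m/s and contact force between the fingers and cassette above 3 N and contact force between cassette and dock below 0.1 N and value of joint each of catch_far, catch_near above 0.005 m and value of joint lock between 0.03 and 0.04 m); the arm keeps its last pose, push and grip.
It fails at once if a bystander is pushed more than 25 mm (distance of any of ref_block_0, loupe, rebar_coupon, flat_coupon_1 from where it was at the start of the episode above 0.025 m).
It fails at once if the cassette is tipped more than 23 degrees (angle between cassette's own z axis and vertical above 0.4 rad).
It also fails if it takes over 42 s, if anything falls off the work surface, if the arm or the gripper's body presses on something with over 40 N, if the wrist force passes 120 N, or if a joint passes its speed limit or range.

### The arm

A 6-joint arm with a two-finger parallel gripper is mounted at the origin on a cart in front of the work surface, level with it; the furniture and walls round the work are solid. World frame = base frame: x ahead of the robot, y to its left, z up, the work surface at z = 0. Lengths are in m, angles in rad, forces in N, time in s.
With the tool pointing down it reaches from about 0.275 to 0.85 m from the base axis. Payload 5.2 kg.
Tool frame: the origin (TCP) lies at the very end of the fingers, on their centre line; the grasp point (between the pads) lies 19 mm behind it; z points along the fingers, x is the direction in which the jaws open and shut, and the axes are right-handed (so a half turn about z gives the same grasp; the last joint's range is limited). The gripper opens to 85 mm and grips with 20 to 120 N. Pads are 22 mm wide; open, the fingers measure 114 mm over their backs; the gripper's body (76 mm by 85 mm) begins 54 mm behind the grasp point. The pads swing forward as they close: fully open they stand 13 mm farther back than shut.
Start: joints at [0.947, 0.259, 1.535, -0, 1.348, -0.203], TCP at [0.225, 0.502, 0.207] pointing down, gripper open.
Joint ranges: [-3.14, 3.14], [-0.91, 2.08], [0.19, 2.58], [-1.22, 4.36], [0.22, 2.71], [-3.12, 3.12]. Speed limits (rad/s): [2.57, 2.57, 3.14, 3.14, 3.14, 3.14].

### API

Orientations are given as a unit quaternion [x, y, z, w].
In Python, from bench import r, effector, kinematics, eyes, workorder gives the robot as it stands. Calls block until the motion is done:
- r.move_pose(position, orientation): joint-space move of the TCP to a pose.
- r.servo_line(position, v=0.15, attitude=None, until_force=None): straight line of the TCP; attitude=None keeps the orientation; v is the mean speed in m/s. With until_force (N) it stops when the force on the tool has changed by that much, and returns True; else False.
- r.set_joints(angles): joint-space move.
- effector.command_gripper(opening, strength=None): opening from 0.0 (shut) to 1.0 (fully open); strength is the grip in N (None keeps the last); returns when the fingers have stopped.
- r.hold(seconds).
- kinematics.solve_ik(position, orientation): joint angles nearest the present ones, or None.
- r.get_obs(): the state.
- eyes.snapshot(name): name is "side" or "top"; returns (picture, depth): 480x640x3 uint8, blue, green, red; 480x640 float32, m along the optical axis (not along the pixel's ray), 0 where there is no reading.
- eyes.camera_model(name): a dict with "mtx" (3x3 intrinsics, pixels), "world_to_cam" (4x4, takes a point from world to camera coordinates). Camera axes: x right, y up, looking along -z (the intrinsics and any distortion apply to the point x, -y, -z); pixel columns grow to the right and rows downward; lengths in m; the calibration is good to about 2 mm. A picture is of the moment at which its call begins. camera_model takes no time and is no camera call.
A pose or a line that the arm cannot do raises r.MotionError and nothing moves.
- workorder.hand_in(): hands the job in, once; it reports no verdict.
The state is a dict: "clock": time; "joints": joint angles; "dq": joint speeds; "joint_efforts": joint torques, N m; "ee_pos": TCP position; "tool_rot": TCP orientation; "ft_force": force on the tool from outside, world axes, zero at the start; "wrist_torque": the same for the moment, N m; "width": opening from 0.0 (shut) to 1.0 (fully open).
Only numpy, scipy, OpenCV 4.12 (cv2) and the standard library are available. Lean on these libraries where they do the work, as an engineer would, in place of code of your own. Each camera call takes 0.05 s, during which the arm holds its last target.

## Working session

There is one attempt and no reset: what is moved stays moved. The work goes in short steps, each a Python script; the robot and the scene stay as the last script left them, time stands still between calls to the robot, and variables do not carry over. Pictures are saved under pics/ and viewed, and the job is handed in when it is done.

```bash
mkdir -p pics; ls
python3 - <<'E'
from bench import r, effector, kinematics, eyes, workorder
import cv2, numpy as np
o=r.get_obs(); print(o['clock'],o['ee_pos'],o['tool_rot'],o['width'],o['ft_force'])
for n in ("top","side"):
    p,d=eyes.snapshot(n); cv2.imwrite(f'pics/{n}0.png',p); np.save(f'{n}0.npy',d); 
    m=eyes.camera_model(n); print(n,m)
E
```

```text
pics
0.0 [0.22432223 0.50155213 0.20585576] [ 8.39192220e-01  5.43834130e-01 -8.60408378e-04  3.42193874e-04] 1.0042210757090373 [ 0.3354863  -0.24137902 -0.34401566]
top {'mtx': array([[559.78710059,   0.        , 325.64134636],
       [  0.        , 559.78710059, 233.50165545],
       [  0.        ,   0.        ,   1.        ]]), 'world_to_cam': array([[-8.61155079e-04, -9.99725226e-01, -2.34250014e-02,
        -1.14601105e-01],
       [ 9.89247525e-01, -4.27753348e-03,  1.46188362e-01,
        -5.68532218e-01],
       [-1.46248395e-01, -2.30472338e-02,  9.88979389e-01,
        -8.76034472e-01],
       [ 0.00000000e+00,  0.00000000e+00,  0.00000000e+00,
         1.00000000e+00]])}
side {'mtx': array([[487.69729042,   0.        , 323.56801673],
       [  0.        , 487.69729042, 247.55763859],
       [  0.        ,   0.        ,   1.        ]]), 'world_to_cam': array([[-0.90357909, -0.42817601,  0.01449598,  0.45763176],
       [ 0.29932841, -0.60674166,  0.73638785, -0.29712127],
       [-0.30650829,  0.66972372,  0.67640432, -0.66352727],
       [ 0.        ,  0.        ,  0.        ,  1.        ]])}
```

View pics/top0.png

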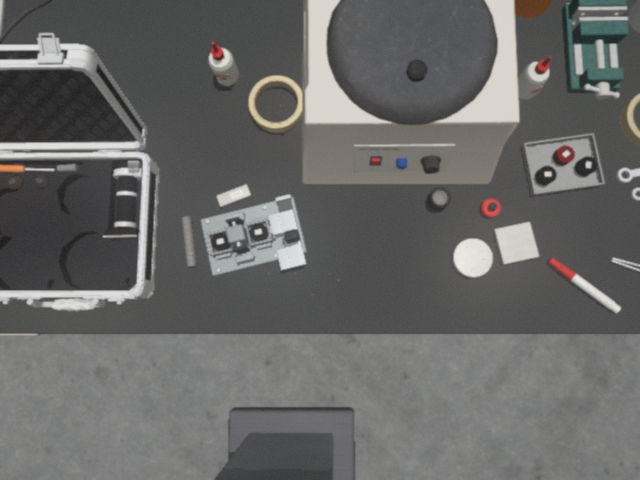

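View pics/side0.png

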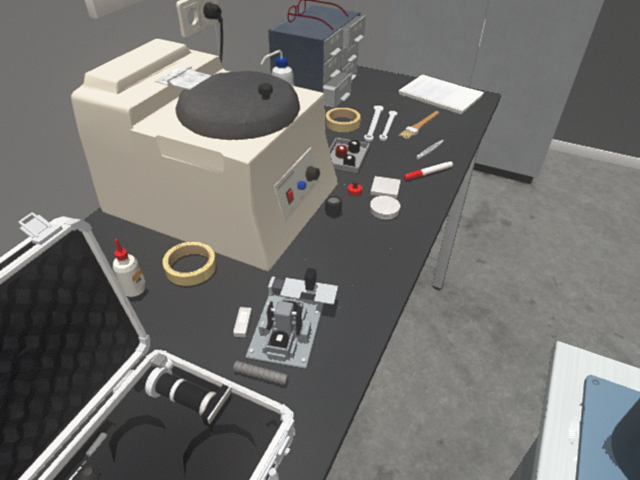

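Run:
```python
import cv2
p=cv2.imread('pics/top0.png')[175:285,175:320]; cv2.imwrite('pics/top0c.png',cv2.resize(p,None,fx=5.4,fy=5.4,interpolation=cv2.INTER_CUBIC))
p=cv2.imread('pics/side0.png')[260:390,225:350]; cv2.imwrite('pics/side0c.png',cv2.resize(p,None,fx=4.6,fy=4.6,interpolation=cv2.INTER_CUBIC))
```

```text
(no output)
```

View pics/top0c.png

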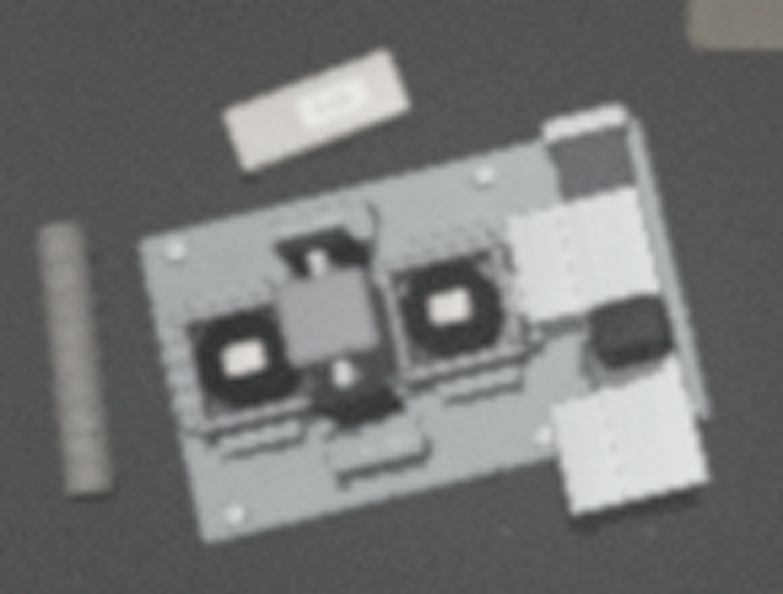

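View pics/side0c.png

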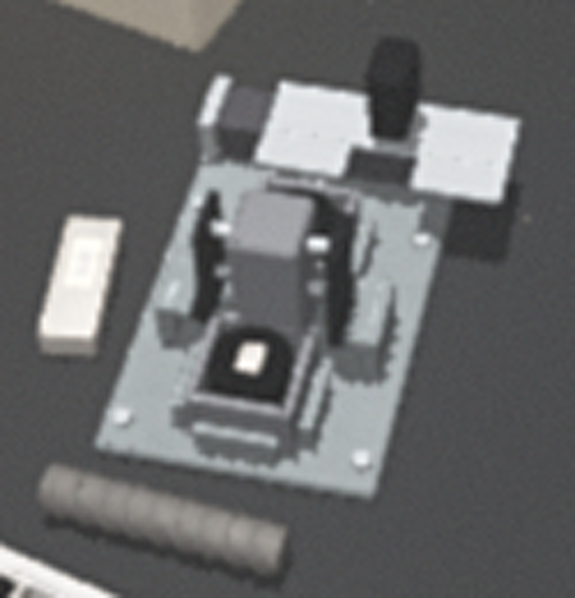

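```bash
cat > h.py <<'E'
import numpy as np
from scipy.optimize import least_squares
from bench import r, effector, kinematics, eyes, workorder
def proj(n,P):
    m=eyes.camera_model(n); T=m['world_to_cam'];K=m['mtx']
    c=np.atleast_2d(P)@T[:3,:3].T+T[:3,3]
    u=np.c_[c[:,0],-c[:,1],-c[:,2]]@K.T
    return u[:,:2]/u[:,2:]
def d2w(q,P):
    P=np.atleast_2d(np.array(P,float)); c,s=np.cos(q[2]),np.sin(q[2])
    return np.c_[q[0]+c*P[:,0]-s*P[:,1],q[1]+s*P[:,0]+c*P[:,1],P[:,2]]
E
python3 - <<'E'
from h import *
T=lambda a:np.array(a)/5.4+175-0.4
S=lambda a:np.array(a)/4.6+[225,260]-0.4
# (cam, px, dock pt mm, moves with lock)
ob=[('top',T([140,240]),(50,62,6),0),('top',T([208,542]),(-50,62,6),0),
('top',T([632,325]),(-35,-86,65),1),
('top',T([328,316]),(0,0,66),0),
('top',T([708,480]),None,0),
('side',S([97,447]),(50,62,6),0),('side',S([375,495]),(-50,62,6),0),
('side',S([272,218]),(0,0,66),0),
('side',S([394,58]),(-35,-86,65),1)]
ob=[o for o in ob if o[2]]
def f(q):
    e=[]
    for n,p,d,l in ob:
        P=np.array(d)/1000.; P[0]+=l*q[3]
        e.append(proj(n,d2w(q,P))[0]-p)
    return np.ravel(e)
s=least_squares(f,[.57,0,.2,.005]); print(s.x); print(s.fun.reshape(-1,2).round(1))
for cam in('top','side'):
  s2=least_squares(lambda q:f(q)[[i for k,o in enumerate(ob) if o[0]==cam for i in(2*k,2*k+1)]],[.57,0,.2,.005]);print(cam,s2.x)
E
```

```text
[0.5655806  0.0265744  0.24915927 0.01020287]
[[ 0.2  0.3]
 [ 0.3  0.9]
 [ 0.3  0. ]
 [ 0.6  0.1]
 [-1.  -0.2]
 [-0.2  0.2]
 [-0.4  0.6]
 [-0.1  0.3]]
top [0.56616131 0.02717717 0.24540565 0.00994478]
side [0.56521589 0.02594409 0.25407893 0.01021117]
```

Run:
```python
from h import *
d=np.load('top0.npy'); m=eyes.camera_model('top');K=m['mtx'];T=m['world_to_cam']
v,u=np.mgrid[:480,:640]; c=np.stack([(u-K[0,2])/K[0,0]*d,-(v-K[1,2])/K[1,1]*d,-d],-1)
W=(c-T[:3,3])@T[:3,:3]
ok=d>0
for y in np.arange(.55,-.2,-.05):
    print(f'{y:.2f}',[round(float(W[...,2][ok&(abs(W[...,1]-y)<.025)&(abs(W[...,0]-x)<.025)].max(initial=-1)),2) for x in np.arange(.3,.85,.05)])
q=[.5656,.0266,.249]
gp=d2w(q,[-.0248,-.086,.04])[0]; print(gp)
for a in(.249,.249+np.pi,.249-np.pi):
    Q=[np.cos(a/2),np.sin(a/2),0,0]
    for z in (.2,.04): print(a,kinematics.solve_ik([gp[0],gp[1],z],Q))
```

```text
0.55 [-0.79, -0.79, -0.27, -1.0, -1.0, -1.0, -1.0, -1.0, -1.0, -1.0, -1.0]
0.50 [-0.79, -0.78, -0.27, -1.0, -1.0, -1.0, -1.0, -1.0, -1.0, -1.0, -1.0]
0.45 [-0.78, -0.79, 0.0, 0.01, 0.03, 0.04, 0.03, 0.05, 0.05, -0.0, -1.0]
0.40 [-0.79, -0.79, 0.01, 0.07, 0.05, 0.06, 0.06, 0.07, 0.13, 0.14, -1.0]
0.35 [-0.79, -0.79, 0.01, 0.07, 0.06, 0.06, 0.06, 0.07, 0.14, 0.23, -1.0]
0.30 [-0.79, -0.79, 0.01, 0.07, 0.06, 0.06, 0.06, 0.06, 0.14, 0.3, -1.0]
0.25 [-0.79, -0.79, 0.0, 0.07, 0.06, 0.08, 0.06, 0.07, 0.14, 0.32, 0.32]
0.20 [-0.78, -0.79, 0.01, 0.07, 0.07, 0.08, 0.07, 0.08, 0.2, 0.32, 0.32]
0.15 [-0.79, -0.79, 0.01, 0.02, 0.06, 0.07, 0.07, 0.06, 0.18, 0.29, 0.01]
0.10 [-0.79, -0.79, 0.01, 0.01, 0.02, 0.03, 0.02, 0.01, 0.01, 0.01, 0.01]
0.05 [-0.79, -0.79, 0.01, 0.01, 0.03, 0.07, 0.07, 0.02, 0.01, 0.01, 0.01]
-0.00 [-0.79, -0.79, 0.01, 0.01, 0.01, 0.07, 0.07, 0.02, 0.01, 0.03, 0.03]
-0.05 [-0.79, -0.79, 0.01, 0.01, 0.04, 0.07, 0.04, 0.03, 0.01, 0.03, 0.03]
-0.10 [-0.79, -0.79, 0.01, 0.01, 0.03, 0.03, 0.01, 0.1, 0.24, 0.25, 0.25]
-0.15 [-0.79, -0.79, 0.01, 0.01, 0.01, 0.01, 0.01, 0.11, 0.27, 0.27, 0.27]
[ 0.56275825 -0.06285929  0.04      ]
0.249 [-3.08178614e-01  2.92203186e-01  1.50594403e+00 -4.44089210e-16
  1.34344544e+00 -5.57178614e-01]
0.249 [-3.08178614e-01  4.49864791e-01  1.70208262e+00 -4.44089210e-16
  9.89645243e-01 -5.57178614e-01]
3.3905926535897932 [-3.08178614e-01  2.92203186e-01  1.50594403e+00 -4.44089210e-16
  1.34344544e+00  2.58441404e+00]
3.3905926535897932 [-3.08178614e-01  4.49864791e-01  1.70208262e+00 -4.44089210e-16
  9.89645243e-01  2.58441404e+00]
-2.892592653589793 [-3.08178614e-01  2.92203186e-01  1.50594403e+00 -4.44089210e-16
  1.34344544e+00  2.58441404e+00]
-2.892592653589793 [-3.08178614e-01  4.49864791e-01  1.70208262e+00 -4.44089210e-16
  9.89645243e-01  2.58441404e+00]
```

Run:
```python
from h import *
import cv2
q=[.5656,.0266,.249]; a=.249; Q=[np.cos(a/2),np.sin(a/2),0,0]
g=d2w(q,[-.0248,-.086,.04])[0]
r.move_pose([g[0],g[1],.2],Q)
print(r.get_obs()['clock'])
r.servo_line([g[0],g[1],.10],v=.2)
for n in("top","side"):
    p,d=eyes.snapshot(n); x0,y0=(175,175) if n=='top' else (225,260)
    cv2.imwrite(f'pics/{n}1.png',p if n=='top' else cv2.resize(p[180:400,200:420],None,fx=2.7,fy=2.7))
o=r.get_obs();print(o['clock'],o['ee_pos'],o['ft_force'])
```

```text
2.4417
3.1917 [ 0.56416819 -0.06303821  0.10177431] [-0.26164922 -1.04377966  0.13288963]
```

View pics/side1.png

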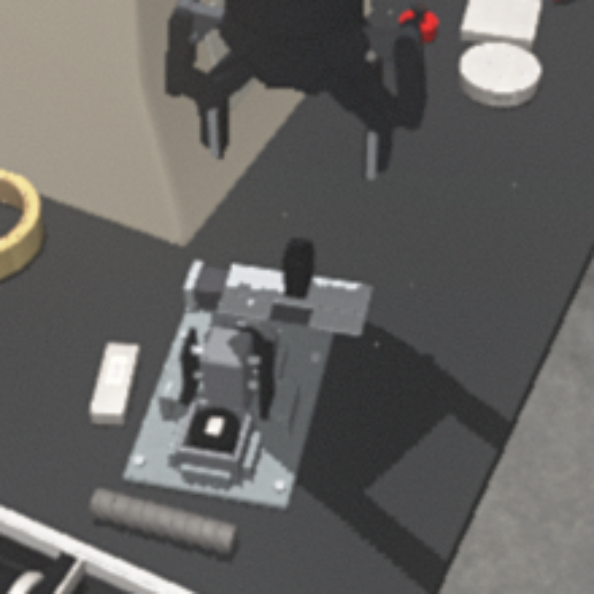

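View pics/top1.png

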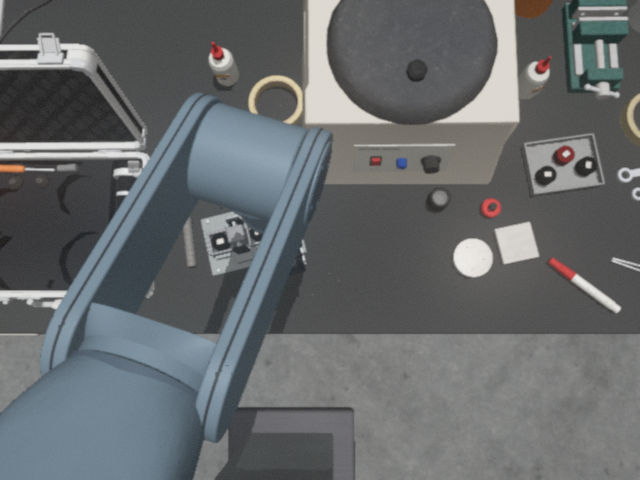

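The side view shows the fingers (crop ~(215,140) and (375,165)) straddling the line of the grip (300,265), and the top view shows the elbow clear of the machine. I'll descend, grip and slide.

Run:
```python
from h import *
import cv2
q=[.5656,.0266,.249]
g=d2w(q,[-.0248,-.086,.042])[0]
print(r.servo_line(g,v=.1,until_force=12))
o=r.get_obs();print(o['clock'],o['ee_pos'],o['ft_force'])
effector.command_gripper(0.0,20)
o=r.get_obs();print(o['clock'],o['ee_pos'],o['ft_force'],o['width'],o['width']*85)
p,d=eyes.snapshot('side'); cv2.imwrite('pics/side2.png',cv2.resize(p[180:400,200:420],None,fx=2.7,fy=2.7))
```

```text
False
3.925 [ 0.56322133 -0.06302441  0.04247721] [-0.20788255 -0.17687913 -1.01733914]
4.6917 [ 0.56275455 -0.06283347  0.04196769] [ 0.46850349 -0.0823099  -0.19384877] 0.0008437673063013862 0.07172022103561783
```

View pics/side2.png

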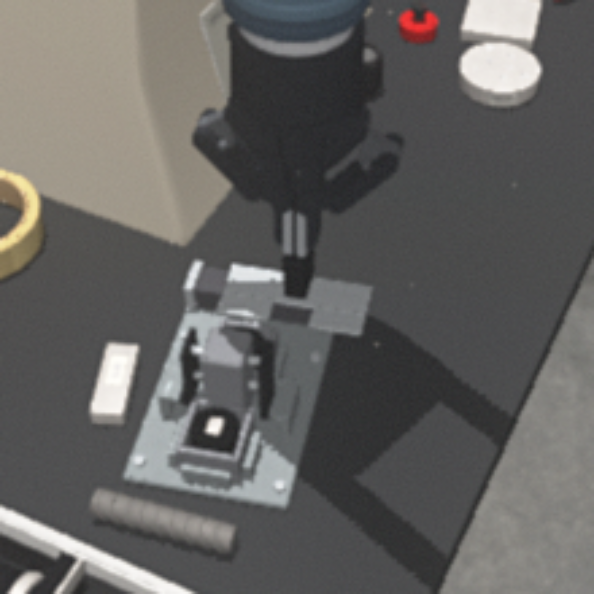

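The jaws closed fully on nothing, so I need a closer look.

Run:
```python
from h import *
import cv2
q=[.5656,.0266,.249]
pc=lambda P:((proj('side',P)-[270,225])*9).round()
p,d=eyes.snapshot('side'); c=p[225:305,270:350]; cv2.imwrite('pics/side3.png',cv2.resize(c,None,fx=7.4,fy=7.4,interpolation=cv2.INTER_CUBIC))
f=lambda P:((proj('side',P)-[270,225])*7.4).round().tolist()
o=r.get_obs();print(f(o['ee_pos']), f(d2w(q,[[-.0248,-.086,.065],[-.0248,-.074,.065],[-.0248,-.098,.065],[-.0248,-.086,.031]])))
def depth(uv): return d[int(uv[1]),int(uv[0])]
for yy in range(240,272,2): print(yy,d[yy,306:316:2].round(4))
c=eyes.camera_model('side')['world_to_cam']
for P in [o['ee_pos'],*d2w(q,[[-.0248,-.074,.065],[-.0248,-.074,.045]])]: print(P,-(c[:3,:3]@P+c[:3,3])[2],proj('side',P))
```

```text
[[297.0, 420.0]] [[297.0, 352.0], [286.0, 388.0], [308.0, 316.0], [297.0, 452.0]]
240 [0.7743 0.769  0.7689 0.7611 0.7624]
242 [0.7794 0.7766 0.776  0.7652 0.7645]
244 [0.783  0.8001 0.9843 0.7679 0.7631]
246 [0.7818 0.8064 0.811  0.7691 0.7707]
248 [0.7839 0.805  0.7747 0.7725 0.7731]
250 [0.7859 0.8011 0.969  0.78   0.7747]
252 [0.7885 0.8011 0.7872 0.7862 0.7878]
254 [0.7914 0.801  0.7898 0.7882 0.7879]
256 [0.7939 0.8021 0.7928 0.793  0.791 ]
258 [0.7987 0.8028 0.7952 0.793  0.7908]
260 [0.8032 0.8008 0.8027 0.8016 0.8053]
262 [0.8053 0.8053 0.8033 0.8026 0.8084]
264 [0.8097 0.8083 0.8068 0.8042 0.8091]
266 [0.8117 0.8112 0.8089 0.8088 0.8153]
268 [0.8156 0.8122 0.8129 0.8122 0.8153]
270 [0.8166 0.8183 0.8168 0.8168 0.8225]
[ 0.56277633 -0.06286492  0.04199172] 0.8497216272911846 [[310.16330806 281.765811  ]]
[ 0.55980103 -0.05122938  0.065     ] 0.8254541719552941 [[308.61114334 277.45842576]]
[ 0.55980103 -0.05122938  0.045     ] 0.838982258365333 [[308.68378472 285.53748424]]
```

View pics/side3.png

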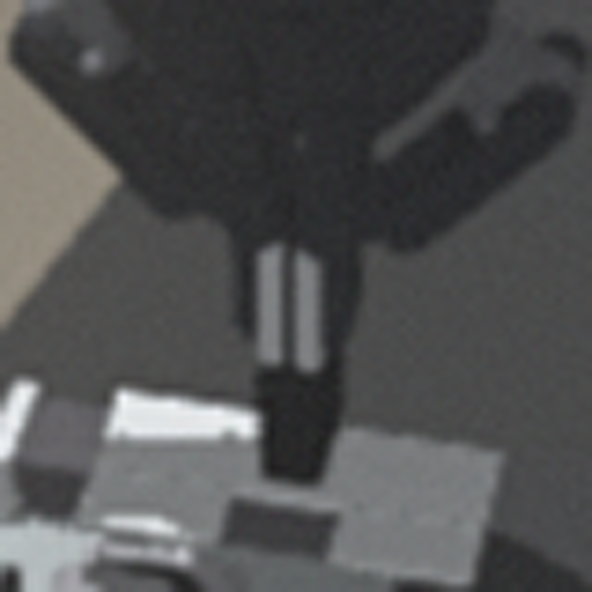

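```bash
cat >> h.py <<'E'
def dep(n,u,v,z):
    m=eyes.camera_model(n);K=m['mtx'];T=m['world_to_cam']
    return (np.array([(u-K[0,2])/K[0,0]*z,-(v-K[1,2])/K[1,1]*z,-z])-T[:3,3])@T[:3,:3]
E
python3 - <<'E'
from h import *
p,d=eyes.snapshot('side'); np.save('s3.npy',d)
for v in range(258,312,3): print(v,*[dep('side',u,v,d[v,u]).round(3).tolist() if d[v,u] else 0 for u in (300,307,311,320)])
o=r.get_obs();print(o['width'],o['ee_pos'],o['joints'],o['clock'])
E
```

```text
258 [0.627, -0.147, -0.001] [0.565, -0.057, 0.104] [0.557, -0.054, 0.109] [0.591, -0.163, 0.001]
261 [0.622, -0.137, 0.002] [0.563, -0.052, 0.101] [0.557, -0.055, 0.101] [0.588, -0.156, 0.001]
264 [0.619, -0.131, 0.001] [0.564, -0.053, 0.094] [0.557, -0.055, 0.094] [0.585, -0.15, -0.001]
267 [0.615, -0.123, 0.001] [0.564, -0.053, 0.086] [0.558, -0.056, 0.086] [0.58, -0.139, 0.003]
270 [0.611, -0.116, 0.001] [0.564, -0.054, 0.078] [0.557, -0.054, 0.081] [0.578, -0.135, -0.001]
273 [0.607, -0.109, 0.002] [0.564, -0.054, 0.071] [0.558, -0.056, 0.073] [0.574, -0.128, -0.001]
276 [0.603, -0.1, 0.004] [0.563, -0.052, 0.066] [0.557, -0.054, 0.067] [0.571, -0.12, 0.0]
279 [0.6, -0.095, 0.002] [0.563, -0.052, 0.059] [0.556, -0.053, 0.061] [0.568, -0.114, -0.001]
282 [0.583, -0.063, 0.032] [0.564, -0.053, 0.051] [0.556, -0.052, 0.055] [0.564, -0.106, -0.0]
285 [0.58, -0.057, 0.032] [0.562, -0.049, 0.047] [0.556, -0.052, 0.047] [0.548, -0.072, 0.032]
288 [0.576, -0.049, 0.033] [0.563, -0.05, 0.039] [0.556, -0.053, 0.039] [0.545, -0.065, 0.033]
291 [0.573, -0.044, 0.032] [0.562, -0.048, 0.033] [0.556, -0.053, 0.032] [0.541, -0.058, 0.033]
294 [0.571, -0.039, 0.03] [0.564, -0.052, 0.021] [0.557, -0.055, 0.021] [0.539, -0.054, 0.031]
297 [0.576, -0.048, 0.011] [0.564, -0.052, 0.013] [0.556, -0.053, 0.015] [0.536, -0.046, 0.032]
300 [0.573, -0.043, 0.009] [0.563, -0.051, 0.007] [0.556, -0.052, 0.008] [0.534, -0.043, 0.029]
303 [0.562, -0.023, 0.027] [0.56, -0.044, 0.007] [0.554, -0.048, 0.006] [0.539, -0.054, 0.007]
306 [0.544, 0.011, 0.065] [0.557, -0.038, 0.006] [0.551, -0.043, 0.004] [0.537, -0.049, 0.006]
309 [0.542, 0.016, 0.063] [0.553, -0.031, 0.008] 0 [0.533, -0.042, 0.007]
0.002776031671934456 [ 0.56272596 -0.06285386  0.0419677 ] [-3.08176123e-01  4.47342822e-01  1.70032945e+00 -1.89036733e-05
  9.93998268e-01 -5.57174462e-01] 4.8417
```

Run:
```python
from h import *
q=[.5656,.0266,.249]
e=np.array([.56417,-.06304,0]); ux=np.array([np.cos(.249),np.sin(.249),0])
for s in(.0425,-.0425):
  for z in(.1018,.115,.128,.14): print(s,z,((proj('side',e+s*ux+[0,0,z])[0]-[200,180])*2.7).round())
```

```text
0.0425 0.1018 [228. 197.]
0.0425 0.115 [227. 181.]
0.0425 0.128 [226. 166.]
0.0425 0.14 [226. 151.]
-0.0425 0.1018 [363. 217.]
-0.0425 0.115 [364. 201.]
-0.0425 0.128 [364. 185.]
-0.0425 0.14 [365. 170.]
```

Both pictures suggest the real fingertips sit about 20–25 mm higher than the reported TCP: the jaws closed just above the grip top. I'll raise the shut fingers and measure that offset.

Run:
```python
from h import *
import cv2
o=r.get_obs();e=o['ee_pos']
r.servo_line([e[0],e[1],.09],v=.15); r.hold(.2)
o=r.get_obs();e=np.array(o['ee_pos']);print(o['clock'],e,o['ft_force'],o['width'])
p,d=eyes.snapshot('side'); cv2.imwrite('pics/side4.png',cv2.resize(p[205:285,270:350],None,fx=7.4,fy=7.4,interpolation=cv2.INTER_CUBIC))
for dz in(0,.01,.02,.03): print(dz,((proj('side',e+[0,0,dz])[0]-[270,205])*7.4).round())
for v in range(230,275,2): print(v,*[dep('side',u,v,d[v,u]).round(3).tolist() if d[v,u] else 0 for u in (306,310,313)])
```

```text
5.5083 [ 0.56179421 -0.06259511  0.08870299] [ 0.11834531  0.71474789 -0.31667367] -0.0017990251107522063
0 [300. 428.]
0.01 [300. 396.]
0.02 [299. 364.]
0.03 [299. 331.]
230 [0.564, -0.052, 0.169] [0.567, -0.071, 0.152] [0.553, -0.054, 0.171]
232 [0.564, -0.052, 0.165] [0.558, -0.053, 0.166] [0.553, -0.055, 0.166]
234 [0.564, -0.051, 0.161] [0.557, -0.051, 0.164] [0.553, -0.055, 0.162]
236 [0.564, -0.051, 0.157] [0.557, -0.052, 0.158] [0.553, -0.054, 0.159]
238 [0.564, -0.052, 0.151] [0.558, -0.054, 0.153] [0.553, -0.054, 0.155]
240 [0.564, -0.052, 0.147] [0.558, -0.055, 0.148] [0.555, -0.057, 0.147]
242 [0.565, -0.054, 0.142] [0.558, -0.055, 0.143] [0.555, -0.058, 0.142]
244 [0.565, -0.053, 0.138] [0.558, -0.054, 0.14] [0.556, -0.06, 0.136]
246 [0.565, -0.053, 0.133] [0.559, -0.055, 0.135] [0.555, -0.059, 0.133]
248 [0.565, -0.053, 0.129] [0.558, -0.054, 0.131] [0.554, -0.057, 0.13]
250 [0.565, -0.052, 0.125] [0.558, -0.053, 0.128] [0.555, -0.058, 0.124]
252 [0.565, -0.053, 0.12] [0.558, -0.054, 0.122] [0.554, -0.057, 0.121]
254 [0.622, -0.162, -0.0] [0.559, -0.056, 0.116] [0.554, -0.057, 0.117]
256 [0.618, -0.155, 0.002] [0.61, -0.157, 0.004] [0.607, -0.164, -0.001]
258 [0.616, -0.151, 0.001] [0.61, -0.156, -0.001] [0.604, -0.157, 0.001]
260 [0.613, -0.146, 0.001] [0.607, -0.15, 0.0] [0.602, -0.153, 0.0]
262 [0.61, -0.139, 0.003] [0.605, -0.146, -0.001] [0.599, -0.148, -0.001]
264 [0.609, -0.137, 0.0] [0.601, -0.139, 0.001] [0.597, -0.142, 0.001]
266 [0.606, -0.131, 0.001] [0.599, -0.134, 0.002] [0.593, -0.136, 0.002]
268 [0.603, -0.126, 0.001] [0.568, -0.073, 0.065] [0.592, -0.134, -0.001]
270 [0.573, -0.067, 0.063] [0.566, -0.069, 0.064] [0.561, -0.07, 0.065]
272 [0.57, -0.061, 0.065] [0.563, -0.063, 0.066] [0.558, -0.064, 0.068]
274 [0.567, -0.055, 0.067] [0.56, -0.058, 0.067] [0.557, -0.061, 0.066]
```

View pics/side4.png

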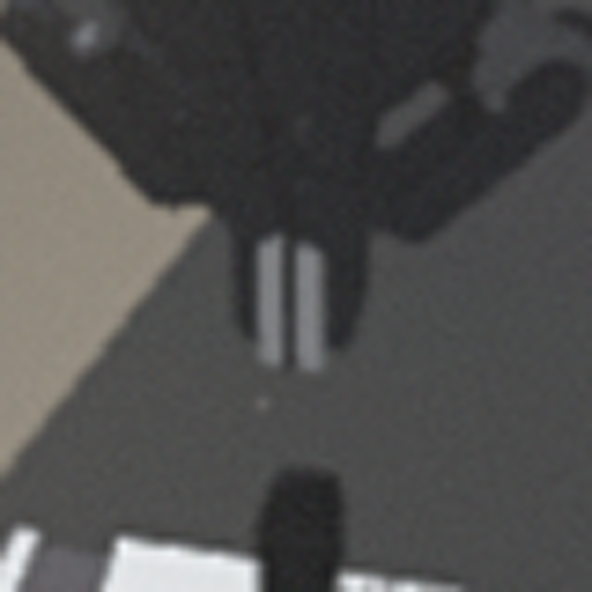

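The real tips are at z≈0.117 while the TCP reads 0.089, which is a +27 mm offset in z. Sideways they agree. I'll command z 27 mm lower and check by camera.

Run:
```python
from h import *
import cv2
q=[.5656,.0266,.249]
effector.command_gripper(1.0,20)
g=d2w(q,[-.0248,-.086,.042-.027])[0]
print(r.servo_line(g,v=.1,until_force=10))
o=r.get_obs();print(o['clock'],o['ee_pos'],o['ft_force'])
effector.command_gripper(0.0,20)
o=r.get_obs();print(o['clock'],o['ee_pos'],o['ft_force'],o['width'],o['width']*85)
p,d=eyes.snapshot('side'); cv2.imwrite('pics/side5.png',cv2.resize(p[225:305,270:350],None,fx=7.4,fy=7.4,interpolation=cv2.INTER_CUBIC))
```

```text
False
7.2417 [ 0.56327729 -0.06301864  0.01549569] [-0.00658427 -0.98471927  0.07260441]
7.875 [ 0.5627968  -0.06290974  0.01523659] [-0.22293963 -0.45085934  1.8089464 ] 0.1817892383692843 15.452085261389165
```

View pics/side5.png

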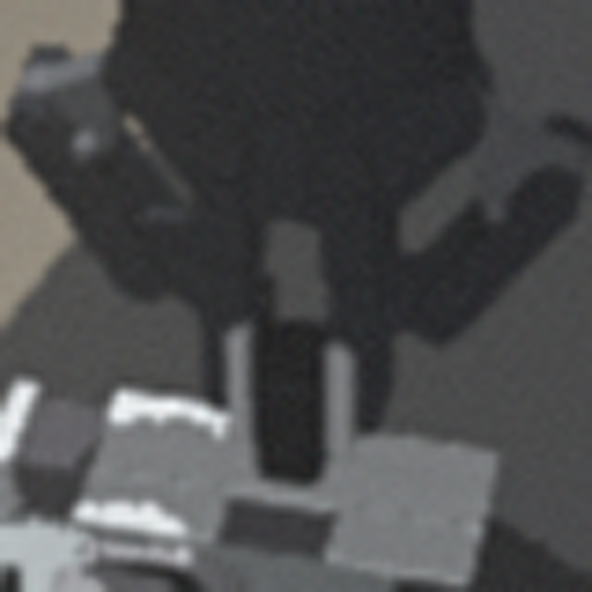

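The grip now sits between both pads (crop 250–325) and the width reads 15.5 mm. Next is the slide.

Run:
```python
from h import *
import cv2
q=[.5656,.0266,.249]
g=d2w(q,[0,-.086,.015])[0]
print(r.servo_line(g,v=.03)); r.hold(.4)
o=r.get_obs();print(o['clock'],o['ee_pos'],g,o['ft_force'],o['width'])
p,d=eyes.snapshot('side'); cv2.imwrite('pics/side6.png',cv2.resize(p[245:325,255:355],None,fx=7.4,fy=7.4,interpolation=cv2.INTER_CUBIC))
f=lambda P:((proj('side',P)-[255,245])*7.4).round().tolist()
print(f(d2w(q,[[0,-.086,.065],[.013,-.0635,.031],[-.013,-.0635,.031],[.006,-.051,.025],[-.006,-.051,.025]])))
```

```text
False
9.3 [ 0.58742624 -0.05680865  0.0152333 ] [ 0.5867934 -0.0567477  0.015    ] [0.63997839 0.46209273 3.62466803] 0.1812162432534221
[[303.0, 188.0], [230.0, 349.0], [339.0, 366.0], [247.0, 410.0], [297.0, 418.0]]
```

View pics/side6.png

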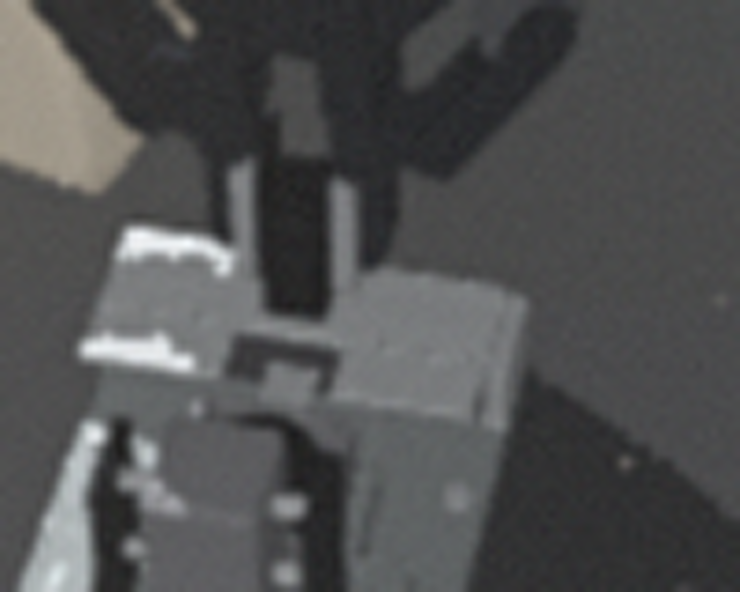

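Run:
```python
from h import *
q=[.5656,.0266,.249]
f=lambda P:((proj('side',P)-[255,245])*7.4).round().tolist()
print('tab',f(d2w(q,[[.006,-.067,.019],[-.006,-.067,.019],[.006,-.055,.019],[-.006,-.055,.019]])))
for y in(-.075,-.07,-.065,-.06): print(y,f(d2w(q,[[.013,y,.031],[-.013,y,.031]])))
print(f(d2w(q,[[.047,-.06,.031],[-.047,-.06,.031]])))
```

```text
tab [[265.0, 377.0], [314.0, 384.0], [252.0, 414.0], [302.0, 422.0]]
-0.075 [[242.0, 313.0], [350.0, 330.0]]
-0.07 [[237.0, 329.0], [345.0, 345.0]]
-0.065 [[232.0, 344.0], [340.0, 361.0]]
-0.06 [[227.0, 360.0], [335.0, 377.0]]
[[86.0, 337.0], [478.0, 399.0]]
```

The notch (crop 236–340) is centred on the tab (265–318) to about 1 mm. Now I'll release, lift and line up over the cassette.

Run:
```python
from h import *
import cv2
q=[.5656,.0266,.249]
effector.command_gripper(0.5,20)
e=r.get_obs()['ee_pos']
r.servo_line([e[0],e[1],.08],v=.15)
c=d2w(q,[0,0,.08])[0]
r.servo_line(c,v=.15); effector.command_gripper(1.0,40)
r.servo_line([*c[:2],.06],v=.15);r.hold(.2)
o=r.get_obs();print(o['clock'],o['ee_pos'],c,o['ft_force'],o['width'])
p,d=eyes.snapshot('side'); cv2.imwrite('pics/side7.png',cv2.resize(p[220:360,230:370],None,fx=4.2,fy=4.2,interpolation=cv2.INTER_CUBIC))
p,d=eyes.snapshot('top'); cv2.imwrite('pics/top7.png',cv2.resize(p[175:285,175:320],None,fx=5.4,fy=5.4,interpolation=cv2.INTER_CUBIC))
```

```text
12.0167 [0.56609425 0.02655322 0.06066103] [0.5656 0.0266 0.08  ] [-0.19892169  0.37793494 -0.50281609] 0.9968545896037518
```

View pics/side7.png

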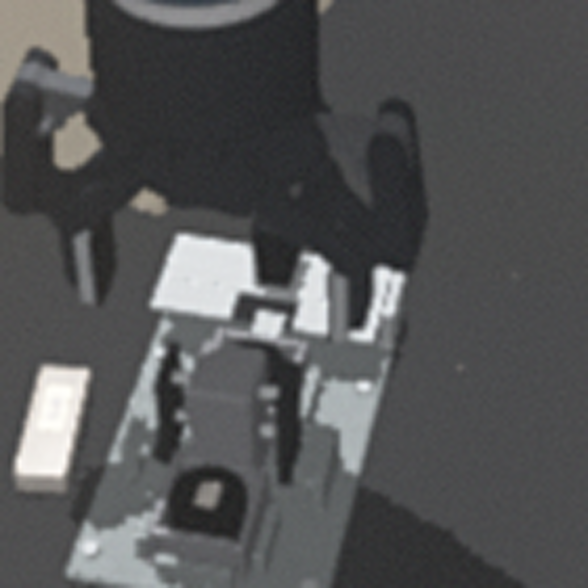

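View pics/top7.png

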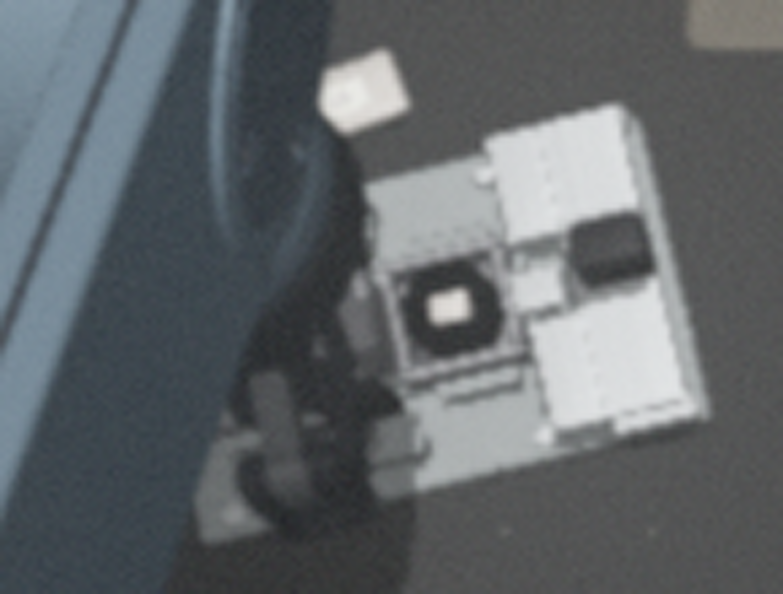

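The plate stayed centred over the tab in both views, and the fingers straddle the pillar. Next: descend and squeeze.

Run:
```python
from h import *
import cv2
q=[.5656,.0266,.249]
c=d2w(q,[0,0,.007])[0]
print(r.servo_line(c,v=.08,until_force=8)); 
o=r.get_obs();print(o['clock'],o['ee_pos'],o['ft_force'],o['width'])
effector.command_gripper(0.0,50); r.hold(.3)
o=r.get_obs();print(o['clock'],o['ee_pos'],o['ft_force'],o['width']*85)
p,d=eyes.snapshot('side'); cv2.imwrite('pics/side8.png',cv2.resize(p[220:360,230:370],None,fx=4.2,fy=4.2,interpolation=cv2.INTER_CUBIC))
```

```text
False
12.925 [0.5659669  0.02656118 0.00723574] [ 0.14350399 -0.01165231  0.54297781] 1.0001210895928132
13.75 [0.56589654 0.02639889 0.00842697] [-2.66908153  0.11164041  9.75411275] 33.77050082722796
```

View pics/side8.png

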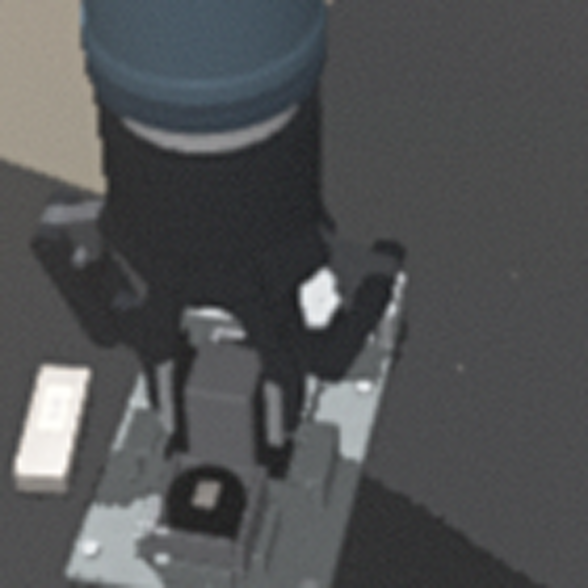

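The pads close on both paddles, with nothing else touched. Now a short test lift.

Run:
```python
from h import *
import cv2
q=[.5656,.0266,.249]
e=r.get_obs()['ee_pos']
c=d2w(q,[0,0,.025])[0]
print(r.servo_line(c,v=.03,until_force=20)); 
o=r.get_obs();print(o['clock'],o['ee_pos'],o['ft_force'],o['width']*85)
p,d=eyes.snapshot('side'); cv2.imwrite('pics/side9.png',cv2.resize(p[220:360,230:370],None,fx=4.2,fy=4.2,interpolation=cv2.INTER_CUBIC))
```

```text
False
14.55 [0.56550899 0.02660675 0.02491638] [-0.93754617  0.19366182 -2.97384487] 32.89022337319734
```

View pics/side9.png

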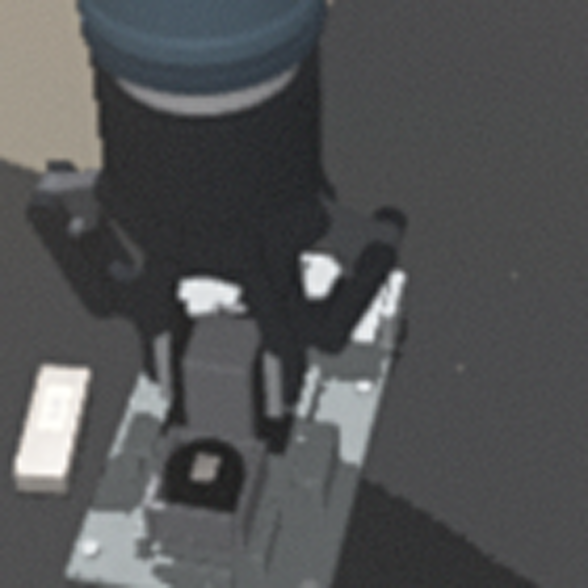

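The cassette comes up freely: the tool carries about 3 N, its weight, and the cup has risen. I'll lift the rest of the way.

Run:
```python
from h import *
import cv2
q=[.5656,.0266,.249]
c=d2w(q,[0,0,.118])[0]
print(r.servo_line(c,v=.05,until_force=15)); r.hold(.5)
o=r.get_obs();print(o['clock'],o['ee_pos'],o['ft_force'],o['wrist_torque'],o['width']*85,abs(o['dq']).max())
p,d=eyes.snapshot('side'); np.save('s10.npy',d); cv2.imwrite('pics/side10.png',cv2.resize(p[170:360,220:410],None,fx=3.1,fy=3.1,interpolation=cv2.INTER_CUBIC))
p,d=eyes.snapshot('top'); cv2.imwrite('pics/top10.png',cv2.resize(p[175:285,175:320],None,fx=5.4,fy=5.4,interpolation=cv2.INTER_CUBIC))
f=lambda P:((proj('side',P)-[220,170])*3.1).round().tolist()
print('pred, dz=.11: pillar top corners, +y end bottom corners',f(d2w(q,[[.013,.014,.176],[-.013,.014,.176],[.019,.052,.116],[-.019,.052,.116]])))
```

```text
False
17.1083 [0.56558647 0.0265835  0.11797749] [ 0.323227    1.62324259 -2.68667455] [-0.0462359  -0.01048066  0.00978462] 33.18783769658049 0.0006415003259170073
pred, dz=.11: pillar top corners, +y end bottom corners [[151.0, 288.0], [206.0, 296.0], [124.0, 434.0], [203.0, 447.0]]
```

View pics/side10.png

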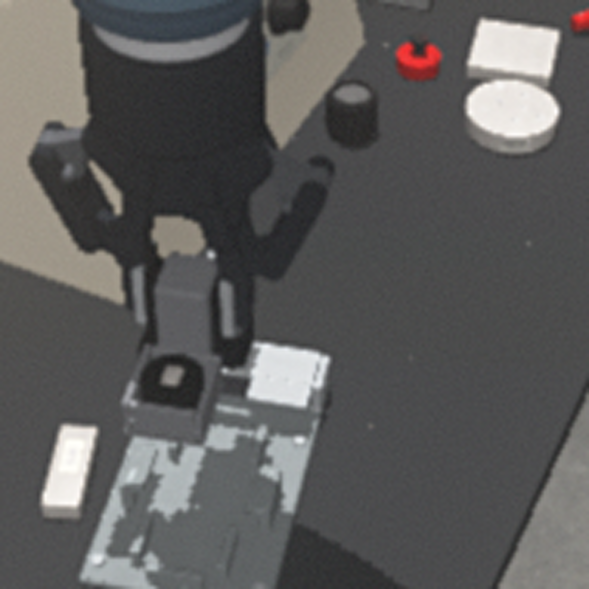

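View pics/top10.png

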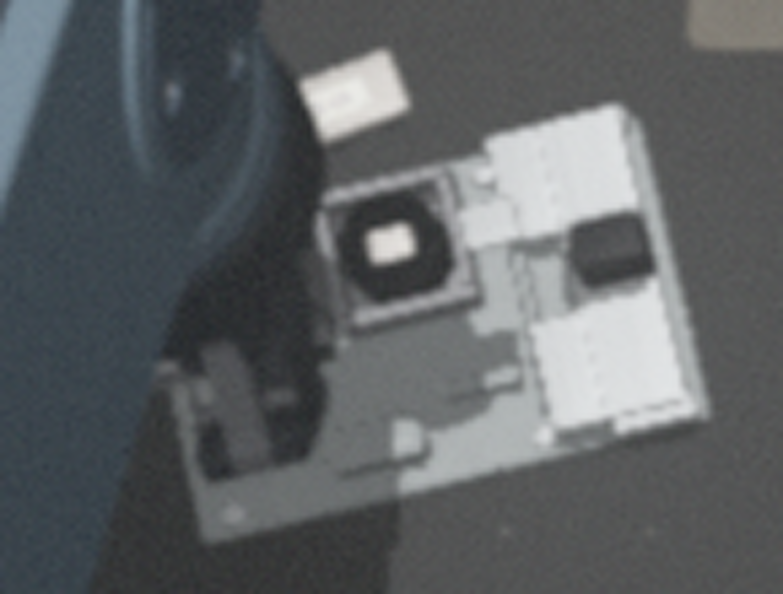

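The cassette hangs level. Its near bottom corners at (122,425) and (203,442) imply the underside is at about 0.117 m. The pad gap measures about 36 mm, so both catches are fully in, and the plate and bystanders are undisturbed.

Run:
```python
from h import *
print(workorder.hand_in()); o=r.get_obs(); print(o['clock'],o['ee_pos'],o['ft_force'],o['width']*85)
```

```text
the job is handed in; nothing more can be done
None
the job is handed in; nothing more can be done
```

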